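# Turn the melter controller up four clicks and confirm

## Task

The chocolate is too cool: with a fingertip, push the pointer of the black dial on the grey bench controller clockwise (seen from above) exactly four clicks from where it stands, counting the clicks and never going past the fourth. Then press the green button fully down to confirm and let go, leaving the dial at its new click. Only touch and push: do not force the dial, and leave the loose things standing around the controller where they are.

Things in the scene. Friction and masses are not known exactly. Their poses are not given: they have to be found in the camera images.
- dial (a joint): Angle (rad) of the black click-stop dial; grows as it turns clockwise seen from above (towards the larger red dots). 12 click stops 24 degrees (0.419 rad) apart, at 0, 0.419 .. 4.608, a tick on the panel for each; it starts at rest in one of 0.419 to 2.513. Let go, it snaps to the nearest stop; pushed past halfway it jumps ahead to the next. A click takes about 3 N at the pointer's end.
- dial_center (a point): Point on the dial's upright axis, at the top of its hub and pointer (93 mm above the table). Hub 36 mm diameter; a flat skirt of 72 mm diameter lies under it, its top 64 mm above the table. The dial stays in place and only turns.
- pointer_tip (a point): Middle of the outer end face of the dial's pointer, 49 mm from the dial's axis, 79 mm above the table. The pointer is a black bar with a white line, straight from the hub to here, 14 mm wide, from 65 to 93 mm above the table, with upright sides to push on; beside it is free space down to the panel (56 mm above the table).
- start_button_top (a point): Centre of the top of the round green push button (30 mm diameter) on the controller, in a black housing; it is pressed straight down, springs back, and is fully down after 6 mm at about 5 N.
- start_button (a joint): Travel of the green button (m): 0 up, 0.006 fully down.
- controller: Grey bench controller, 170 x 220 x 56 mm, screwed to the table so that it cannot move; origin at the centre of its underside; x of its frame points away from its front, y to its left, z up. Dial axis at x 0, y +45 mm; green button at x -35, y -75 mm; a 24 mm long cable gland sticks out of the back.
- purple_mug: Loose purple mug, 82 x 112 x 89 mm, standing beside the controller, to be left alone; origin at the centre of its underside.
- tape: Loose roll of cream tape, 96 mm diameter, 25 mm high, lying flat, to be left alone; origin at the centre of its underside.
- cutter: Loose round metal ring cutter, 67 mm diameter, 28 mm high, to be left alone; origin at the centre of its underside.
- nozzle: Loose light metal piping nozzle (cone), 30 mm diameter, 40 mm high, standing, to be left alone; origin at the centre of its underside.
- bean_bowl: Loose small metal bowl, 117 mm diameter, 45 mm high, to be left alone; origin at the centre of its underside.

How it is judged:
By the outcome, as a careful person would: the job done as asked, in the order asked, and still so for the second after the job is handed in, with the robot touching nothing.
It also fails if it takes over 54 s, if anything falls off the work surface, if the arm or the gripper's body presses on something with over 40 N, if the wrist force passes 120 N, or if a joint passes its speed limit or range.

## Robot

A 6-joint arm with a two-finger parallel gripper is mounted at the origin on a cart in front of the work surface, level with it; the furniture and walls round the work are solid. World frame = base frame: x ahead of the robot, y to its left, z up, the work surface at z = 0. Lengths are in mm, angles in rad, forces in N, time in s.
With the tool pointing down it reaches from about 300 to 775 mm from the base axis. Payload 14.6 kg.
Tool frame: the origin (TCP) lies at the very end of the fingers, on their centre line; the grasp point (between the pads) lies 19 mm behind it; z points along the fingers, x is the direction in which the jaws open and shut, and the axes are right-handed (so a half turn about z gives the same grasp; the last joint's range is limited). The gripper opens to 85 mm and grips with 20 to 120 N. Pads are 22 mm wide; open, the fingers measure 114 mm over their backs; the gripper's body (76 mm by 85 mm) begins 54 mm behind the grasp point. The pads swing forward as they close: fully open they stand 13 mm farther back than shut.
Start: joints at [1.042, 0.3, 1.521, -0, 1.321, -0.067], TCP at [245.054, 492.38, 231.281] pointing down, gripper open.
Joint ranges: [-3.03, 3.03], [-0.79, 2.21], [0.23, 2.52], [-1.04, 4.18], [0, 3.07], [-2.55, 2.55]. Speed limits (rad/s): [2.22, 2.22, 2.57, 3.14, 3.14, 3.14].

## Interface

Orientations are given as a rotation vector (axis times angle).
In Python, from station import status, imaging, order gives the robot as it stands. The module is installed in compiled form; this text tells all that it offers.
- The arm moves only by the tool carry_out, never from a script. Its argument "deltas" is a list of rows, each an object of numbers: "x", "y", "z": the shift along the tool's x, y, z in mm; "ax", "ay", "az": the turn, a rotation vector about the tool's x, y, z in rad. A call has 1 to 12 rows; each row is the pose to reach, as a shift and turn from the pose commanded when the call began, along the tool's axes at that moment; what a row does not reach only later rows make up. A row lasts 1/12 s, in which the tool goes at most 41.7 mm and 7.16 degrees, less where a joint would pass 70% of its speed; a pose out of reach is approached as far as the arm can. A call with a gripper value outside its range is refused whole. "claw" is the finger opening in mm, from 0 to 85.4, set as the call begins (left out, the last holds). The fingers move at their own pace and stop on an object; the grip force is fixed at half the most. Time passes only in rows, so rows that repeat a pose let the fingers close. It gives the time, the measured TCP pose, the force and the opening at its end, in the units of the state.
- status.get_obs(): the state, without advancing time (a new reading comes with each control period).
- imaging.get_image(name): name is "scene" or "side" or "wrist"; returns (picture, depth): 384x512x3 uint8, red, green, blue; 384x512 float32, mm along the optical axis (not along the pixel's ray), 0 where there is no reading.
- imaging.camera_params(name): a dict with "fx", "fy", "cx", "cy" (pixels), "k1" (the pictures are not rectified: a ray, as slopes to the right and down, at radius r is drawn at 1 + k1 r^2 times it, then the intrinsics apply), "position" and "attitude" of the camera in the world; the wrist camera has in their place "T_tool_cam" (4x4, takes a point from camera to tool coordinates, whose origin is the TCP and whose axes are the tool frame's). Camera axes: x right, y up, looking along -z (the intrinsics and any distortion apply to the point x, -y, -z); pixel columns grow to the right and rows downward; lengths in mm; the calibration is good to about 2 mm. A picture is of the moment at which its call begins: read the wrist's pose just before it. camera_params takes no time and is no camera call.
- order.hand_in(): hands the job in, once; it reports no verdict.
The state is a dict: "time": time; "joints": joint angles; "qvel": joint speeds; "tau": joint torques, N m; "eef_pos": TCP position; "tcp_rot": TCP orientation; "ft_force": force on the tool from outside, world axes, zero at the start; "ft_torque": the same for the moment, N m; "gripper_width": finger opening in mm.
Only numpy, scipy, OpenCV 4.12 (cv2) and the standard library are available. Lean on these libraries where they do the work, as an engineer would, in place of code of your own. Each camera call takes 0.05 s, during which the arm holds its last target.

## Working session

There is one attempt and no reset: what is moved stays moved. The work goes in short steps, Python scripts to look and compute and a tool call to move; the robot and the scene stay as the last step left them, time stands still between calls to the robot, and variables do not carry over. Pictures are saved under pics/ and viewed, and the job is handed in when it is done.

Besides the shell and the picture viewer there is one more tool, called after ">>>" in YAML: its name, and indented under it one key for each argument. carry_out: Moves the arm, as the interface text tells. Its arguments: {"type":"object","properties":{"deltas":{"type":"array"},"claw":{"type":"number"}},"required":["deltas"]}

```bash
mkdir -p pics
python3 - <<'E'
from station import status, imaging
import cv2,numpy as np
print(status.get_obs())
for n in ["scene","side","wrist"]:
    p,d=imaging.get_image(n); np.savez(f"{n}0.npz",p=p,d=d)
    cv2.imwrite(f"pics/{n}0.png",cv2.resize(p[:,:,::-1],(800,600),interpolation=cv2.INTER_CUBIC))
    print(n,imaging.camera_params(n))
E
```

```text
{'time': 0.0, 'joints': array([ 1.04239676e+00,  3.00457821e-01,  1.52162174e+00,  1.23261345e-05,
        1.32068887e+00, -6.65923044e-02]), 'qvel': array([ 0.00041926,  0.00057058,  0.00062796, -0.00063783, -0.000625  ,
        0.00062668]), 'tau': array([-2.28499390e-03, -5.43495584e+01, -3.61788511e+01, -9.50328081e-05,
        3.86961387e-03, -4.38073300e-05]), 'eef_pos': array([244.93337037, 492.17527333, 230.71139513]), 'tcp_rot': array([ 2.67041995e+00,  1.65380241e+00, -1.63992716e-03]), 'ft_force': array([ 0.45510414, -0.04083619,  0.4223262 ]), 'ft_torque': array([ 0.03740755,  0.04512565, -0.04431387]), 'gripper_width': 85.25983103666772}
scene {'fx': 424.70010024182955, 'fy': 424.70010024182955, 'cx': 254.90991805214324, 'cy': 186.293540439571, 'k1': -0.05286647893132167, 'position': array([ 265.24106525, -688.59833796,  783.18297432]), 'attitude': array([ 0.72220383, -0.17241502, -0.48571304])}
side {'fx': 378.63777279692385, 'fy': 378.63777279692385, 'cx': 253.94110636000062, 'cy': 190.39746081327405, 'k1': -0.11946710609760142, 'position': array([ 193.36455458, -859.6829235 ,  552.07851174]), 'attitude': array([ 1.03462163, -0.27872078, -0.42868903])}
wrist {'fx': 290.18423489050974, 'fy': 290.18423489050974, 'cx': 253.9526623296184, 'cy': 188.83316017700815, 'k1': -0.04253344227117869, 'T_tool_cam': array([[ 9.99999979e-01, -1.90992775e-04,  7.48374350e-05,
        -9.94863674e-01],
       [-1.62799563e-04, -9.60892803e-01, -2.76920556e-01,
        -6.95168528e+01],
       [ 1.24800578e-04,  2.76920538e-01, -9.60892814e-01,
        -1.43386246e+02],
       [ 0.00000000e+00,  0.00000000e+00,  0.00000000e+00,
         1.00000000e+00]])}
```

View pics/scene0.png

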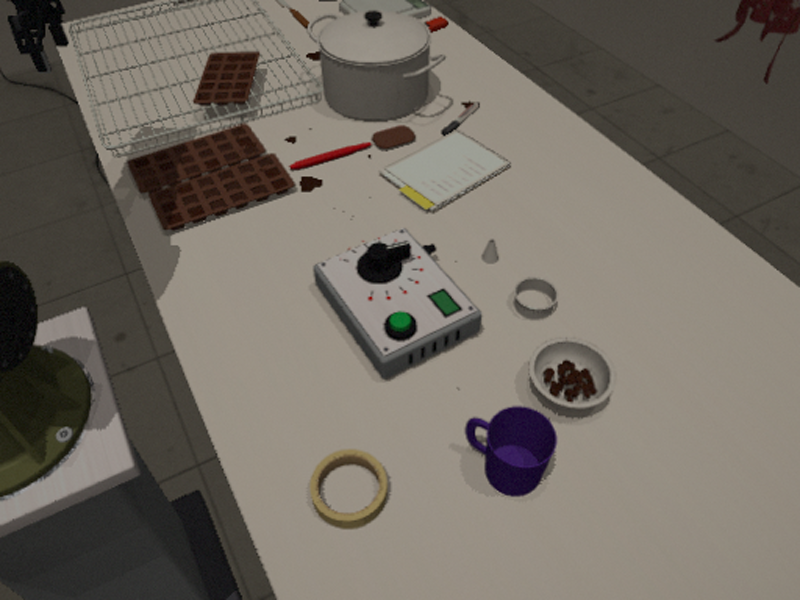

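View pics/side0.png

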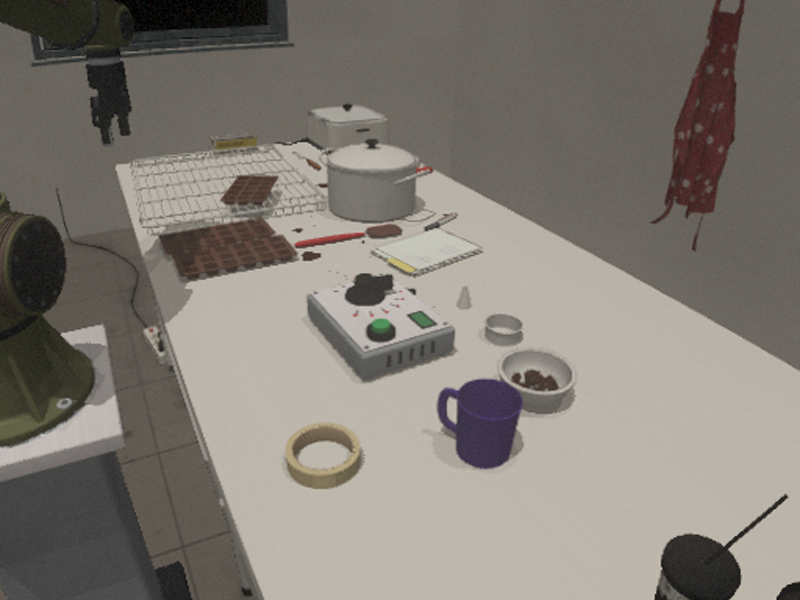

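View pics/wrist0.png

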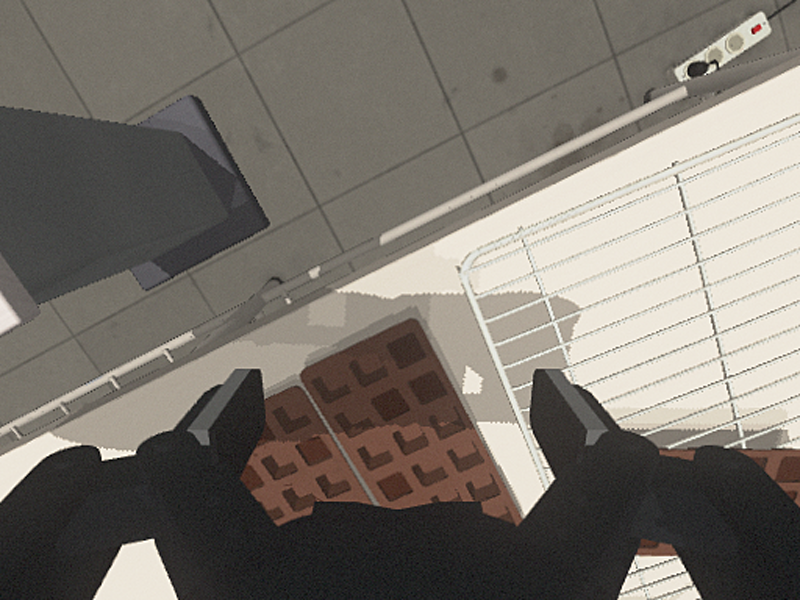

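Scene view: the dial is near (380,263), its pointer aims right towards (408,250), the green button is at (400,322), and the cable gland is at (430,248). Next I'll measure these.

```bash
cat > h.py <<'E'
import numpy as np,cv2
from scipy.spatial.transform import Rotation as R
from station import imaging,status
def cam(n,obs=None):
    c=imaging.camera_params(n)
    if 'position' in c: return c,R.from_rotvec(c['attitude']).as_matrix(),np.array(c['position'])
    Rt=R.from_rotvec(obs['tcp_rot']).as_matrix(); T=np.array(c['T_tool_cam'])
    return c,Rt@T[:3,:3],Rt@T[:3,3]+obs['eef_pos']
def rays(n,px,obs=None):
    c,M,p=cam(n,obs)
    K=np.array([[c['fx'],0,c['cx']],[0,c['fy'],c['cy']],[0,0,1]])
    u=cv2.undistortPoints(np.array(px,float).reshape(-1,1,2),K,np.array([c['k1'],0,0,0.]))[:,0]
    d=np.c_[u[:,0],-u[:,1],-np.ones(len(u))]@M.T
    return p,d
def onz(n,px,z,obs=None):
    p,d=rays(n,px,obs); z=np.asarray(z,float)
    return p+d*((z-p[2])/d[:,2])[:,None]
def proj(n,P,obs=None):
    c,M,p=cam(n,obs); q=(np.atleast_2d(P)-p)@M; a=q[:,0]/-q[:,2]; b=-q[:,1]/-q[:,2]
    s=1+c['k1']*(a*a+b*b)
    return np.c_[c['fx']*a*s+c['cx'],c['fy']*b*s+c['cy']]
def cloud(n,depth,obs=None):
    h,w=depth.shape; vv,uu=np.mgrid[:h,:w]
    p,d=rays(n,np.c_[uu.ravel(),vv.ravel()],obs)
    return (p+d*depth.ravel()[:,None]).reshape(h,w,3)
E
python3 - <<'E'
from h import *
for n in ["scene","side"]:
    z=np.load(n+"0.npz");p=z['p'];P=cloud(n,z['d'])
    hsv=cv2.cvtColor(p,cv2.COLOR_RGB2HSV)
    g=(hsv[...,0]>50)&(hsv[...,0]<85)&(hsv[...,1]>120)&(hsv[...,2]>60)
    k,l,s,c=cv2.connectedComponentsWithStats(g.astype(np.uint8))
    for i in range(1,k):
        if s[i,4]>25: print(n,'green',c[i],s[i,4],P[l==i].mean(0),onz(n,[c[i]],75), 'pmax',np.percentile(P[l==i][:,2],[5,50,95]))
    m=(P[...,2]>50)&(P[...,2]<62)&(P[...,0]>300)&(p.min(2)>90)
    k,l,s,c=cv2.connectedComponentsWithStats(m.astype(np.uint8)); i=1+np.argmax(s[1:,4])
    print(n,'panel',s[i],c[i],P[l==i].mean(0)); q=P[l==i][:,:2].astype(np.float32); print(cv2.minAreaRect(q), cv2.boxPoints(cv2.minAreaRect(q)))
    x,y=(180,140) if n=="scene" else (185,165)
    cv2.imwrite(f"pics/{n}crop.png",cv2.resize(p[y:y+105,x:x+140][:,:,::-1],(800,600),interpolation=cv2.INTER_CUBIC))
    t=(P[...,2]>80)&(P[...,2]<100)&(np.hypot(P[...,0]-P[l==i][:,0].mean(),P[...,1]-P[l==i][:,1].mean())<120)
    print('top',t.sum(),P[t].mean(0),P[t].min(0),P[t].max(0))
E
```

```text
scene green [284.09701493 193.20149254] 134 [ 621.65680845 -159.12709351   55.29138997] [[ 611.99508147 -173.54622435   75.        ]] pmax [53.70945711 55.38380834 57.03590265]
scene green [255.625 204.775] 120 [ 540.61613079 -172.48795732   76.30562281] [[ 541.10010409 -171.56654223   75.        ]] pmax [72.54388972 76.89902144 78.80809969]
scene panel [ 202  146  105   85 3263] [251.62365921 187.92338339] [ 566.01659285 -106.04301959   54.59006737]
((573.3577880859375, -95.84709930419922), (164.47015380859375, 214.928955078125), 2.2479512691497803) [[ 486.9708      8.30908 ]
 [ 495.4012   -206.45448 ]
 [ 659.74475  -200.00328 ]
 [ 651.31433    14.760284]]
top 274 [580.48511499 -54.69274466  89.37313145] [553.29643242 -68.78405345  80.00091365] [619.42853588 -32.11430359  94.54987806]
side panel [ 198  178   93   50 1899] [241.3059505  202.59820958] [ 562.96941703 -117.16311232   54.94905572]
((572.222412109375, -93.60454559326172), (166.37521362304688, 221.15443420410156), 2.2058768272399902) [[ 484.84027    13.688816]
 [ 493.3526   -207.30174 ]
 [ 659.60455  -200.8979  ]
 [ 651.0922     20.092651]]
top 182 [581.92619495 -56.30608222  88.94291191] [553.67177063 -67.33420871  80.20778205] [617.29473357 -30.49370151  94.93229534]
```

View pics/scenecrop.png

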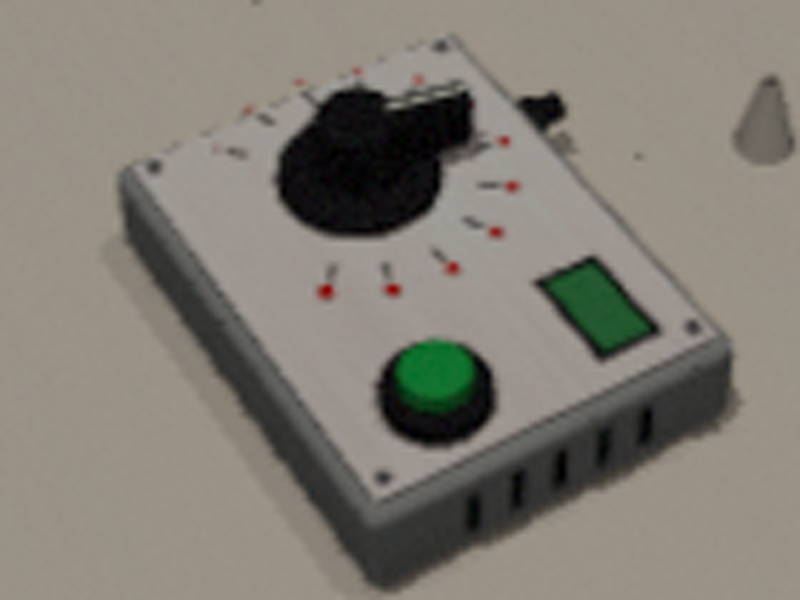

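View pics/sidecrop.png

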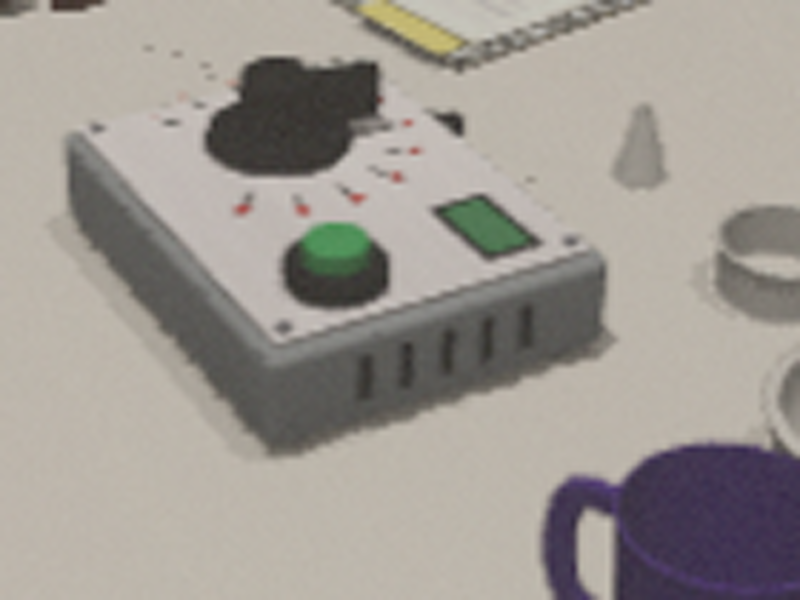

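Both views put the controller centre near (573,-95) mm, with about 2.2° of yaw. The pointer aims roughly along +x, near the 6th dot. Next I'll check that the path is clear and work out a look pose for the wrist camera.

Run:
```python
from h import *
z=np.load("scene0.npz");P=cloud("scene",z['d']).reshape(-1,3);P=P[z['d'].ravel()>0]
a=np.array([245,492.]);b=np.array([571,-65.]);u=(b-a)/np.linalg.norm(b-a)
for t in range(0,660,60):
    c=a+u*t;q=P[np.hypot(*(P[:,:2]-c).T)<130]; print(c, q[:,2].max() if len(q) else None)
o=status.get_obs();M=R.from_rotvec(o['tcp_rot']).as_matrix();print(M)
print(M.T@(np.array([571,-65,250])-o['eef_pos']), np.degrees(np.arctan2(M[1,0],M[0,0])))
```

```text
[245. 492.] 361.424421358467
[275.30737439 440.2171548 ] 361.424421358467
[305.61474878 388.43430959] 361.424421358467
[335.92212318 336.65146439] 22.15182265224155
[366.22949757 284.86861918] 22.15182265224155
[396.53687196 233.08577398] 21.767052015360946
[426.84424635 181.30292877] 20.329372334822892
[457.15162075 129.52008357] 50.58503465439287
[487.45899514  77.73723837] 64.85243495040822
[517.76636953  25.95439316] 94.54987806424208
[548.07374392 -25.82845204] 94.54987806424208
[[ 4.45560666e-01  8.95251639e-01 -4.42919738e-04]
 [ 8.95251343e-01 -4.45560880e-01 -7.31051753e-04]
 [-8.51822988e-04 -7.07965842e-05 -9.99999635e-01]]
[-353.62659264  540.15868067  -18.8728853 ] 63.540774084423674
```

>>> carry_out:
  deltas:
    - {"x": -354,"y": 540,"z": -19,"az": 1.02}
    - {"x": -354,"y": 540,"z": -19,"az": 1.02}
    - {"x": -354,"y": 540,"z": -19,"az": 1.02}
    - {"x": -354,"y": 540,"z": -19,"az": 1.02}
    - {"x": -354,"y": 540,"z": -19,"az": 1.02}
    - {"x": -354,"y": 540,"z": -19,"az": 1.02}
    - {"x": -354,"y": 540,"z": -19,"az": 1.02}
    - {"x": -354,"y": 540,"z": -19,"az": 1.02}
    - {"x": -354,"y": 540,"z": -19,"az": 1.02}
    - {"x": -354,"y": 540,"z": -19,"az": 1.02}
    - {"x": -354,"y": 540,"z": -19,"az": 1.02}
    - {"x": -354,"y": 540,"z": -19,"az": 1.02}
  claw: 0

```text
$.deltas[0]: bad value
```

>>> carry_out:
  deltas:
    - {"x": -22,"y": 34,"z": -1,"ax": 0,"ay": 0,"az": 0.1}
    - {"x": -44,"y": 68,"z": -2,"ax": 0,"ay": 0,"az": 0.2}
    - {"x": -66,"y": 102,"z": -3,"ax": 0,"ay": 0,"az": 0.3}
    - {"x": -88,"y": 136,"z": -4,"ax": 0,"ay": 0,"az": 0.4}
    - {"x": -110,"y": 170,"z": -5,"ax": 0,"ay": 0,"az": 0.5}
    - {"x": -132,"y": 204,"z": -6,"ax": 0,"ay": 0,"az": 0.6}
    - {"x": -154,"y": 238,"z": -7,"ax": 0,"ay": 0,"az": 0.7}
    - {"x": -176,"y": 272,"z": -8,"ax": 0,"ay": 0,"az": 0.8}
    - {"x": -198,"y": 306,"z": -9,"ax": 0,"ay": 0,"az": 0.9}
    - {"x": -220,"y": 340,"z": -10,"ax": 0,"ay": 0,"az": 1.0}
    - {"x": -242,"y": 374,"z": -11,"ax": 0,"ay": 0,"az": 1.02}
    - {"x": -264,"y": 400,"z": -12,"ax": 0,"ay": 0,"az": 1.02}
  claw: 0

```text
time: 1.15
eef_pos: [486.5, 75.4, 243.2]
tcp_rot: [3.139, 0.136, -0.0]
ft_force: [0.5, 0.8, -0.3]
gripper_width: -0.2
```

>>> carry_out:
  deltas:
    - {"x": 18,"y": 36,"z": -2}
    - {"x": 36,"y": 72,"z": -4}
    - {"x": 54,"y": 108,"z": -6}
    - {"x": 72,"y": 144,"z": -7}
    - {"x": 72,"y": 144,"z": -7}
    - {"x": 72,"y": 144,"z": -7}

```text
$.deltas[0]: bad value
```

Run:
```python
from h import *
o=status.get_obs();print(o['eef_pos'],o['tcp_rot'],o['qvel'].round(3),o['joints'].round(2))
p,d=imaging.get_image("wrist");np.savez("w1.npz",p=p,d=d,pos=o['eef_pos'],rot=o['tcp_rot'])
cv2.imwrite("pics/w1.png",cv2.resize(p[:,:,::-1],(800,600),interpolation=cv2.INTER_CUBIC))
```

```text
[486.51674875  75.44499484 243.1834935 ] [ 3.13855543e+00  1.35721032e-01 -1.08073756e-04] [-0.786  0.182 -0.232  0.003  0.059 -0.827] [ 0.08  0.16  1.66 -0.    1.32 -0.01]
```

View pics/w1.png

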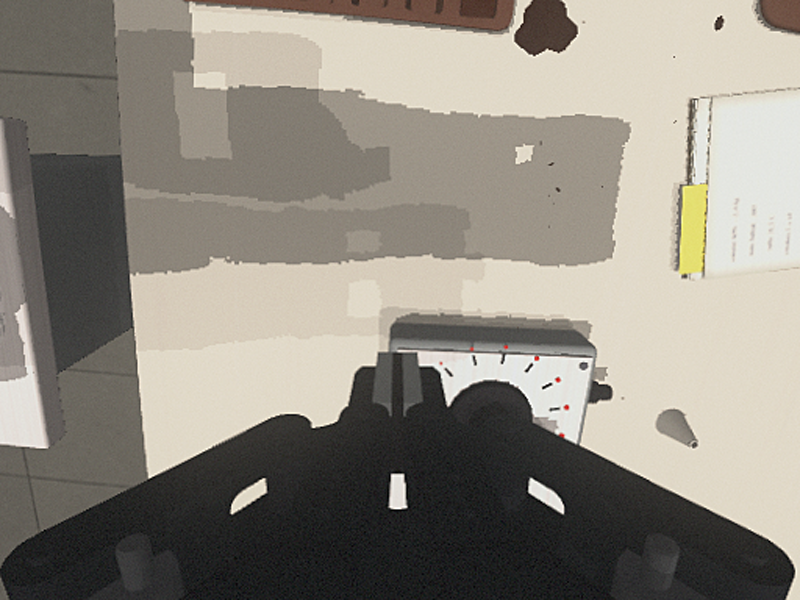

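The rows need all six keys. In the wrist view the dial is half hidden at (490,400), so I'll move further.

>>> carry_out:
  deltas:
    - {"x": 14,"y": 36,"z": -2,"ax": 0,"ay": 0,"az": 0}
    - {"x": 28,"y": 72,"z": -4,"ax": 0,"ay": 0,"az": 0}
    - {"x": 42,"y": 108,"z": -6,"ax": 0,"ay": 0,"az": 0}
    - {"x": 56,"y": 144,"z": -7,"ax": 0,"ay": 0,"az": 0}
    - {"x": 70,"y": 180,"z": -7,"ax": 0,"ay": 0,"az": 0}
    - {"x": 70,"y": 180,"z": -7,"ax": 0,"ay": 0,"az": 0}
    - {"x": 70,"y": 180,"z": -7,"ax": 0,"ay": 0,"az": 0}
    - {"x": 70,"y": 180,"z": -7,"ax": 0,"ay": 0,"az": 0}

```text
time: 1.87
eef_pos: [571.0, -95.0, 249.9]
tcp_rot: [-3.138, -0.139, 0.001]
ft_force: [0.6, 0.4, 0.3]
gripper_width: 0.0
```

```bash
cat > shot.py <<'E'
import sys
from h import *
n=sys.argv[1]
o=status.get_obs();print(o['time'],o['eef_pos'],o['tcp_rot'],o['qvel'].round(3),o['joints'].round(2),o['ft_force'].round(2))
p,d=imaging.get_image("wrist");np.savez(n+".npz",p=p,d=d,eef_pos=o['eef_pos'],tcp_rot=o['tcp_rot'])
cv2.imwrite("pics/"+n+".png",cv2.resize(p[:,:,::-1],(800,600),interpolation=cv2.INTER_CUBIC))
E
python3 shot.py w2
```

```text
1.8667 [571.01985046 -94.97489421 249.86856498] [-3.13811667e+00 -1.39366670e-01  1.25123391e-03] [ 0.022 -0.019  0.01   0.    -0.    -0.002] [-0.23  0.35  1.41  0.    1.38 -0.32] [0.63 0.45 0.3 ]
```

View pics/w2.png

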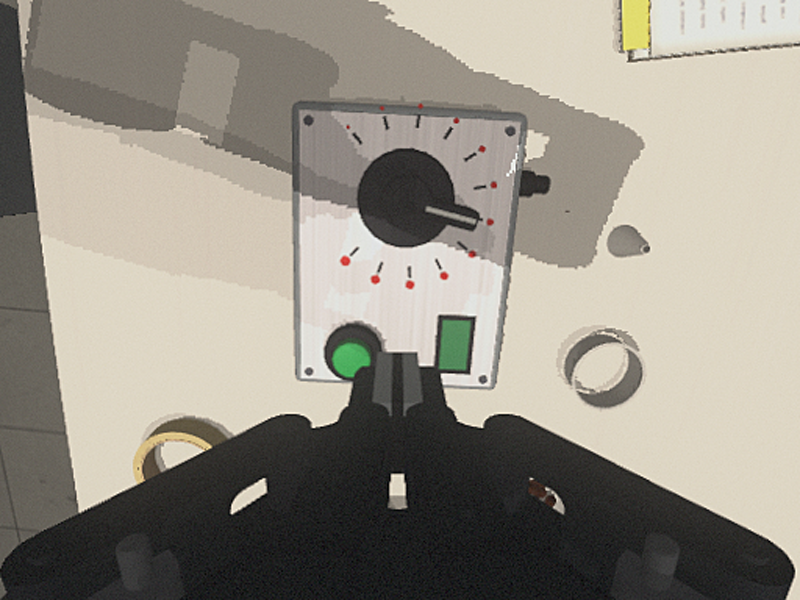

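The wrist view is clear. The 12 red dots run from (348,127) clockwise to (345,261), the white pointer line goes from (425,208) to (477,219), and the button is at (351,358). Next I'll compute the geometry.

```bash
cat > ang.py <<'E'
import sys
from h import *
def load(n):
    z=np.load(n+".npz"); return z['p'],z['d'],dict(eef_pos=z['eef_pos'],tcp_rot=z['tcp_rot'])
if __name__=="__main__":
    p,d,o=load("w2")
    hsv=cv2.cvtColor(p,cv2.COLOR_RGB2HSV)
    red=((hsv[...,0]<8)|(hsv[...,0]>172))&(hsv[...,1]>120)&(hsv[...,2]>90)
    k,l,s,c=cv2.connectedComponentsWithStats(red.astype(np.uint8))
    c=[c[i] for i in range(1,k) if s[i,4]>=2 and 200<c[i][0]<340 and 50<c[i][1]<200]
    D=onz("wrist",c,56,o)[:,:2]
    A=np.c_[2*D,np.ones(len(D))];x=np.linalg.lstsq(A,(D**2).sum(1),rcond=None)[0];ctr=x[:2];print('centre',ctr,'r',np.sqrt(x[2]+ctr@ctr))
    a=np.degrees(np.arctan2(*(D-ctr).T[::-1]));print(np.sort(a)[::-1].round(1))
    # hub/skirt top & pointer white line
    L=onz("wrist",np.array([[425,208],[477,219]])*.64-.18,93,o)[:,:2];print('line',L,np.degrees(np.arctan2(*(L[1]-L[0])[::-1])),[np.degrees(np.arctan2(*(q-ctr)[::-1])) for q in L])
    P=cloud("wrist",d,o)
    t=(P[...,2]>84)&(P[...,2]<100)&(np.hypot(P[...,0]-ctr[0],P[...,1]-ctr[1])<60)
    q=P[t][:,:2].astype(np.float32); print('top',len(q),P[t][:,2].mean()); v=q-ctr; far=v[np.hypot(*v.T)>25].mean(0);print('ptr dir',np.degrees(np.arctan2(far[1],far[0])),np.hypot(*v.T).max())
    hub=v[np.hypot(*v.T)<60]
    g=(hsv[...,0]>50)&(hsv[...,0]<75)&(hsv[...,1]>120)&(hsv[...,2]>120)
    k,l,s,c=cv2.connectedComponentsWithStats(g.astype(np.uint8))
    for i in range(1,k):
        if s[i,4]>25: z=np.median(P[l==i][:,2]);print('green',c[i],z,onz("wrist",[c[i]],z,o))
    for n in (["w2"]): pass
    pan=(P[...,2]>50)&(P[...,2]<60)&(np.abs(P[...,0]-573)<100)&(np.abs(P[...,1]+60)<80)
    print('panel z',np.median(P[...,2][pan]),'table z',np.median(P[...,2][(np.abs(P[...,2])<15)]))
E
python3 ang.py
```

```text
centre [573.11842071 -49.2620137 ] r 64.80044922699815
[ 134.2  110.4   86.    62.1   38.3   14.2   -9.8  -34.2  -57.9  -81.8
 -105.8 -129.7]
line [[585.50369741 -51.52487867]
 [620.39366946 -55.54079026]] -6.565973996947823 [np.float64(-10.354081914854834), np.float64(-7.565359878080987)]
top 1357 93.55273799316205
ptr dir -8.64863303191432 48.63394986488248
green [223.8027027  229.36756757] 78.53053825964219 [[ 542.01126701 -169.10923757   78.53053826]]
panel z 56.68130419502759 table z 0.6128035575493698
```

The pointer sits at index 6 of the panel's 0–11, so the target is index 10, a bearing of -105.8°. The button is near (542.5,-170). Now I'll plan the arc the finger has to follow.

```bash
cat > plan.py <<'E'
from h import *
C=np.array([573.1,-49.3])
def pose(phi,off,z,r=42):
    a=np.radians(phi);er=np.array([np.cos(a),np.sin(a)]);ec=np.array([-er[1],er[0]])
    return np.r_[C+r*er+off*ec,z],phi
def delta(cur,yaw,tgt,tyaw):
    a=np.radians(yaw);x=np.array([np.cos(a),np.sin(a),0]);y=np.array([np.sin(a),-np.cos(a),0])
    d=tgt-cur;return np.round([d@x,d@y,-d[2]],1),round(np.radians(yaw-tyaw),3)
def yawof(o): M=R.from_rotvec(o['tcp_rot']).as_matrix();return np.degrees(np.arctan2(M[1,0],M[0,0]))
E
python3 - <<'E'
from plan import *
o=status.get_obs();print(o['eef_pos'],yawof(o))
for z in (249.9,110,71): print(delta(o['eef_pos'],yawof(o),*pose(-9.8,30,z)))
E
```

```text
[570.98973433 -94.5096046  250.1679537 ] 5.129846764242239
(array([ 54.5, -63. ,   0.3]), np.float64(0.261))
(array([ 54.5, -63. , 140.2]), np.float64(0.261))
(array([ 54.5, -63. , 179.2]), np.float64(0.261))
```

>>> carry_out:
  deltas:
    - {"x": 18,"y": -21,"z": 0,"ax": 0,"ay": 0,"az": 0.09}
    - {"x": 36,"y": -42,"z": 0,"ax": 0,"ay": 0,"az": 0.18}
    - {"x": 54.5,"y": -63,"z": 0,"ax": 0,"ay": 0,"az": 0.26}
    - {"x": 54.5,"y": -63,"z": 30,"ax": 0,"ay": 0,"az": 0.26}
    - {"x": 54.5,"y": -63,"z": 60,"ax": 0,"ay": 0,"az": 0.26}
    - {"x": 54.5,"y": -63,"z": 90,"ax": 0,"ay": 0,"az": 0.26}
    - {"x": 54.5,"y": -63,"z": 115,"ax": 0,"ay": 0,"az": 0.26}
    - {"x": 54.5,"y": -63,"z": 130,"ax": 0,"ay": 0,"az": 0.26}
    - {"x": 54.5,"y": -63,"z": 140,"ax": 0,"ay": 0,"az": 0.26}
    - {"x": 54.5,"y": -63,"z": 140,"ax": 0,"ay": 0,"az": 0.26}
    - {"x": 54.5,"y": -63,"z": 140,"ax": 0,"ay": 0,"az": 0.26}

```text
time: 2.83
eef_pos: [620.1, -27.0, 111.0]
tcp_rot: [3.13, -0.267, 0.001]
ft_force: [-0.2, -0.2, 0.2]
gripper_width: 0.1
```

```bash
python3 shot.py w3
python3 - <<'E'
from plan import *
o=status.get_obs();print(o['eef_pos'],yawof(o),delta(o['eef_pos'],yawof(o),*pose(-9.8,30,71)))
p,d=imaging.get_image("scene");cv2.imwrite("pics/s3.png",cv2.resize(p[100:310,150:430][:,:,::-1],(800,600),interpolation=cv2.INTER_CUBIC))
E
```

```text
2.8333 [620.05390549 -27.0358736  111.02101117] [ 3.13022918e+00 -2.66911371e-01  7.94262136e-04] [-0.005 -0.019 -0.019 -0.001  0.003 -0.001] [-0.1   0.57  1.43  0.    1.14  0.07] [-0.2  -0.17  0.15]
[620.40142714 -27.26594608 111.70408492] -9.762580626827392 (array([-0.9, -0.2, 40.7]), np.float64(0.001))
```

View pics/w3.png

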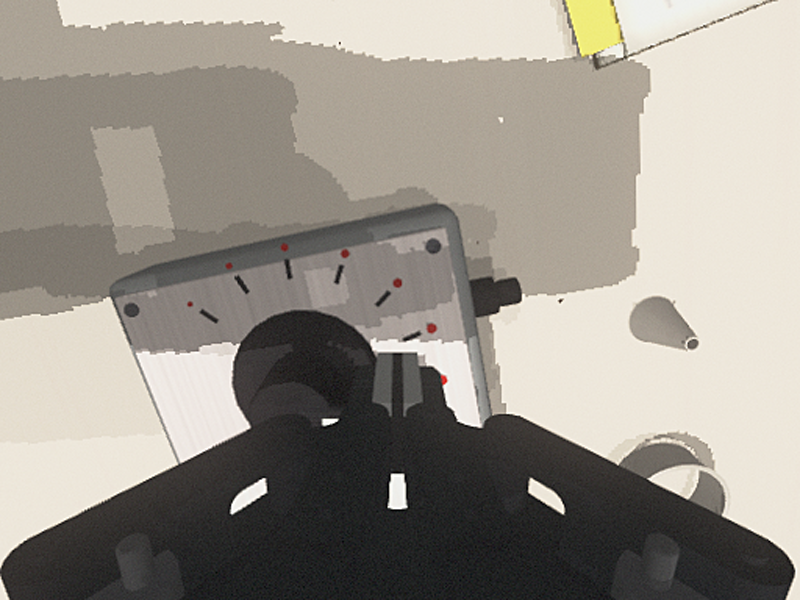

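View pics/s3.png

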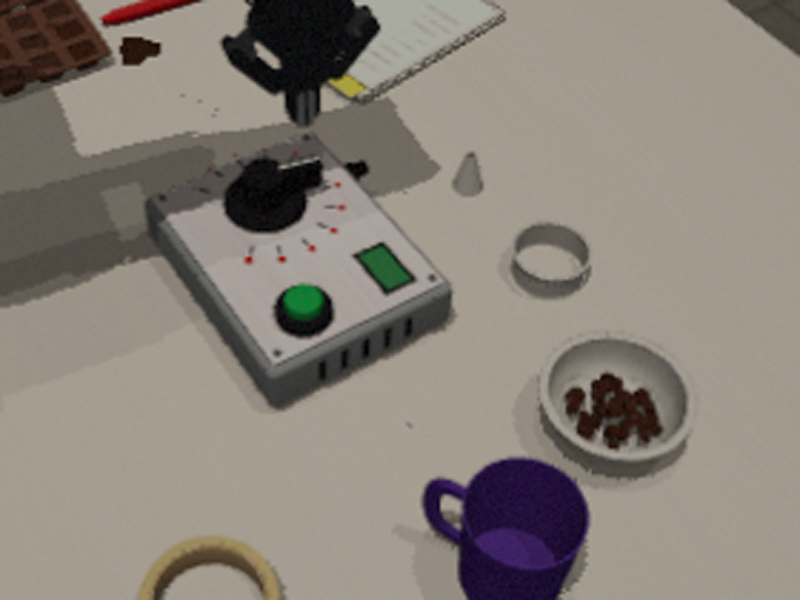

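The path is clear, with the fingertip on the far (CCW) side of the pointer. I'll go down and close the gap.

>>> carry_out:
  deltas:
    - {"x": -1,"y": 0,"z": 15,"ax": 0,"ay": 0,"az": 0}
    - {"x": -1,"y": 0,"z": 28,"ax": 0,"ay": 0,"az": 0}
    - {"x": -1,"y": 0,"z": 36,"ax": 0,"ay": 0,"az": 0}
    - {"x": -1,"y": 0,"z": 40,"ax": 0,"ay": 0,"az": 0}
    - {"x": -1,"y": 0,"z": 40,"ax": 0,"ay": 0,"az": 0}
    - {"x": -1,"y": 2,"z": 40,"ax": 0,"ay": 0,"az": 0}
    - {"x": -1,"y": 4,"z": 40,"ax": 0,"ay": 0,"az": 0}
    - {"x": -1,"y": 6,"z": 40,"ax": 0,"ay": 0,"az": 0}
    - {"x": -1,"y": 8,"z": 40,"ax": 0,"ay": 0,"az": 0}
    - {"x": -1,"y": 9,"z": 40,"ax": 0,"ay": 0,"az": 0}
    - {"x": -1,"y": 9,"z": 40,"ax": 0,"ay": 0,"az": 0}

```text
time: 3.85
eef_pos: [617.4, -36.7, 70.5]
tcp_rot: [3.13, -0.269, 0.0]
ft_force: [-0.3, -0.2, -0.5]
gripper_width: 0.2
```

Run:
```python
from plan import *
o=status.get_obs();print(o['eef_pos'],yawof(o),o['ft_force'])
cur,yaw=o['eef_pos'],yawof(o)
for ph in np.arange(-9.8,-34,-2): d,a=delta(cur,yaw,*pose(ph,18,71));print(round(ph,1),d.tolist(),a)
```

```text
[617.42219603 -36.68032116  70.46929768] -9.814860281160458 [-0.31733109 -0.19197992 -0.47967922]
-9.8 [0.5, 2.0, -0.5] -0.0
-11.8 [1.1, 3.5, -0.5] 0.035
-13.8 [1.6, 5.0, -0.5] 0.07
-15.8 [2.1, 6.5, -0.5] 0.104
-17.8 [2.6, 8.0, -0.5] 0.139
-19.8 [3.0, 9.5, -0.5] 0.174
-21.8 [3.3, 11.1, -0.5] 0.209
-23.8 [3.6, 12.7, -0.5] 0.244
-25.8 [3.8, 14.3, -0.5] 0.279
-27.8 [4.0, 15.8, -0.5] 0.314
-29.8 [4.1, 17.4, -0.5] 0.349
-31.8 [4.2, 19.0, -0.5] 0.384
-33.8 [4.2, 20.6, -0.5] 0.419
```

>>> carry_out:
  deltas:
    - {"x": 0.5,"y": 2,"z": -0.5,"ax": 0,"ay": 0,"az": 0}
    - {"x": 1,"y": 3.5,"z": -0.5,"ax": 0,"ay": 0,"az": 0.035}
    - {"x": 1.5,"y": 5,"z": -0.5,"ax": 0,"ay": 0,"az": 0.07}
    - {"x": 2,"y": 6.5,"z": -0.5,"ax": 0,"ay": 0,"az": 0.105}
    - {"x": 2,"y": 6.5,"z": -0.5,"ax": 0,"ay": 0,"az": 0.105}
    - {"x": 2,"y": 6.5,"z": -0.5,"ax": 0,"ay": 0,"az": 0.105}

```text
time: 4.35
eef_pos: [618.3, -43.0, 70.7]
tcp_rot: [-3.112, 0.43, 0.0]
ft_force: [-0.6, 1.1, -0.1]
gripper_width: 0.1
```

Run:
```python
from plan import *
o=status.get_obs();print(o['eef_pos'],yawof(o),o['ft_force'],o['ft_torque'])
p,d=imaging.get_image("scene");cv2.imwrite("pics/s4.png",cv2.resize(p[150:225,220:320][:,:,::-1],(800,600),interpolation=cv2.INTER_CUBIC))
cur,yaw=o['eef_pos'],yawof(o)
for ph in np.arange(-15.8,-42,-2): d,a=delta(cur,yaw,*pose(ph,18,71));print(round(ph,1),d.tolist(),a)
```

```text
[618.25040538 -43.03723572  70.72121838] -15.751835926389932 [-0.60850455  1.12347978 -0.11596042] [0.21750841 0.041121   0.07748643]
-15.8 [0.3, 0.3, -0.3] 0.001
-17.8 [0.9, 1.8, -0.3] 0.036
-19.8 [1.4, 3.3, -0.3] 0.071
-21.8 [1.9, 4.8, -0.3] 0.106
-23.8 [2.4, 6.3, -0.3] 0.14
-25.8 [2.7, 7.9, -0.3] 0.175
-27.8 [3.1, 9.4, -0.3] 0.21
-29.8 [3.4, 11.0, -0.3] 0.245
-31.8 [3.6, 12.6, -0.3] 0.28
-33.8 [3.8, 14.2, -0.3] 0.315
-35.8 [3.9, 15.8, -0.3] 0.35
-37.8 [3.9, 17.4, -0.3] 0.385
-39.8 [3.9, 19.0, -0.3] 0.42
-41.8 [3.9, 20.6, -0.3] 0.455
```

View pics/s4.png

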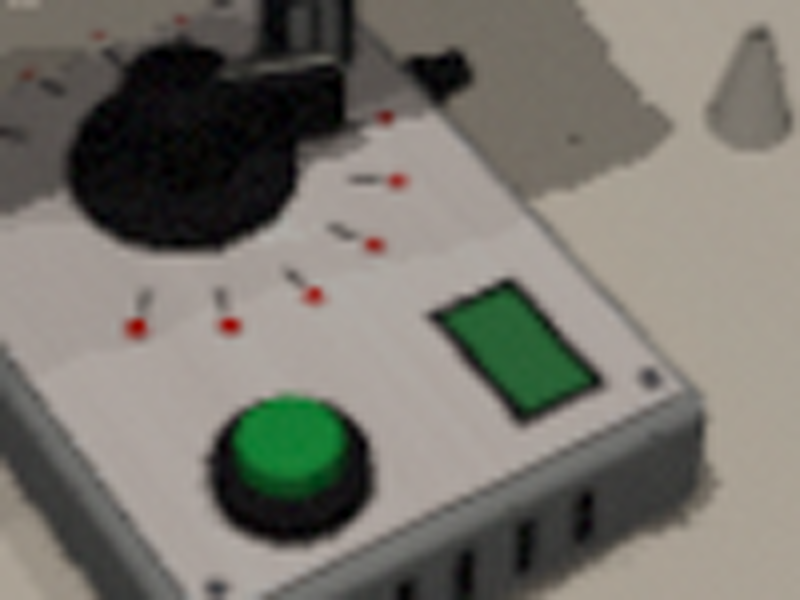

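The force shows contact. I'll push over click 1.

>>> carry_out:
  deltas:
    - {"x": 1,"y": 2,"z": 0,"ax": 0,"ay": 0,"az": 0.035}
    - {"x": 1.5,"y": 3.5,"z": 0,"ax": 0,"ay": 0,"az": 0.07}
    - {"x": 2,"y": 5,"z": 0,"ax": 0,"ay": 0,"az": 0.105}
    - {"x": 2,"y": 5,"z": 0,"ax": 0,"ay": 0,"az": 0.105}

```text
time: 4.73
eef_pos: [618.9, -48.7, 70.9]
tcp_rot: [3.084, -0.596, 0.0]
ft_force: [-0.0, -0.0, 1.0]
gripper_width: 0.3
```

>>> carry_out:
  deltas:
    - {"x": 0.4,"y": 1.5,"z": 0,"ax": 0,"ay": 0,"az": 0.035}
    - {"x": 0.8,"y": 3,"z": 0,"ax": 0,"ay": 0,"az": 0.07}
    - {"x": 1.2,"y": 4.6,"z": 0,"ax": 0,"ay": 0,"az": 0.105}
    - {"x": 1.2,"y": 4.6,"z": 0,"ax": 0,"ay": 0,"az": 0.105}

```text
time: 5.07
eef_pos: [618.2, -53.4, 70.8]
tcp_rot: [3.049, -0.756, 0.0]
ft_force: [0.9, -0.2, -0.1]
gripper_width: -0.2
```

```bash
cat > step.py <<'E'
import sys
from plan import *
n,a,b=sys.argv[1],float(sys.argv[2]),float(sys.argv[3])
o=status.get_obs();print(o['time'],o['eef_pos'],yawof(o),o['ft_force'],o['joints'][5])
p,d=imaging.get_image("scene");np.savez(n+".npz",p=p,d=d)
cv2.imwrite("pics/%s.png"%n,cv2.resize(p[150:225,220:320][:,:,::-1],(800,600),interpolation=cv2.INTER_CUBIC))
cur,yaw=o['eef_pos'],yawof(o)
for ph in np.arange(a,b-.1,-2): d,a=delta(cur,yaw,*pose(ph,18,71));print(round(ph,1),d.tolist(),a)
E
python3 step.py s5 -27.8 -54
```

```text
5.0667 [618.23265008 -53.39621519  70.84634624] -27.849541616786535 [ 0.9247199  -0.22916953 -0.12148239] 0.3410261754055963
-27.8 [0.2, -0.6, -0.2] -0.001
-29.8 [0.8, 0.9, -0.2] 0.034
-31.8 [1.3, 2.4, -0.2] 0.069
-33.8 [1.8, 3.9, -0.2] 0.104
-35.8 [2.3, 5.4, -0.2] 0.139
-37.8 [2.7, 7.0, -0.2] 0.174
-39.8 [3.0, 8.5, -0.2] 0.209
-41.8 [3.3, 10.1, -0.2] 0.243
-43.8 [3.5, 11.7, -0.2] 0.278
-45.8 [3.7, 13.3, -0.2] 0.313
-47.8 [3.8, 14.9, -0.2] 0.348
-49.8 [3.9, 16.5, -0.2] 0.383
-51.8 [3.9, 18.1, -0.2] 0.418
-53.8 [3.8, 19.7, -0.2] 0.453
```

View pics/s5.png

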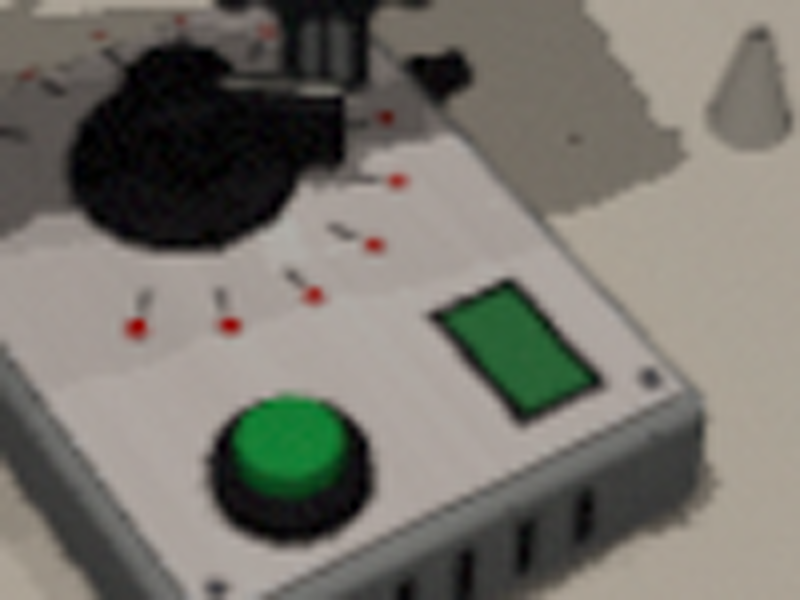

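Click 1 seems to have gone over: there is no force and the pointer has moved. I'll check the pointer angle from depth.

```bash
cat > ptr.py <<'E'
import sys
from plan import *
for n in sys.argv[1:]:
    z=np.load(n+".npz");p=z['p'];print(n)
    for k in np.arange(6,11):
        a=np.radians(134.2-24*k);e=np.array([np.cos(a),np.sin(a)]);t=np.array([-e[1],e[0]])
        q=proj("scene",[np.r_[C+49*e+s*7*t,h] for s,h in((1,93),(-1,93),(-1,65))])
        print(k,((q-[220,150]+.5)*8).round().tolist())
E
python3 ptr.py s4 s5
```

```text
Traceback (most recent call last):
  File "ptr.py", line 4, in <module>
    z=np.load(n+".npz");p=z['p'];print(n)
FileNotFoundError: [Errno 2] No such file or directory: 's4.npz'
```

```bash
python3 ptr.py s5
```

```text
s5
6 [[332.0, 23.0], [348.0, 54.0], [348.0, 122.0]]
7 [[351.0, 70.0], [347.0, 104.0], [347.0, 172.0]]
8 [[341.0, 120.0], [318.0, 150.0], [318.0, 218.0]]
9 [[302.0, 163.0], [263.0, 185.0], [265.0, 253.0]]
10 [[241.0, 193.0], [193.0, 201.0], [196.0, 269.0]]
```

The projected corners match stop 7, so click 1 is done. Pushing click 2.

>>> carry_out:
  deltas:
    - {"x": 1,"y": 1.5,"z": 0,"ax": 0,"ay": 0,"az": 0.05}
    - {"x": 2,"y": 4,"z": 0,"ax": 0,"ay": 0,"az": 0.1}
    - {"x": 2.5,"y": 6,"z": 0,"ax": 0,"ay": 0,"az": 0.155}
    - {"x": 3,"y": 8.5,"z": 0,"ax": 0,"ay": 0,"az": 0.21}
    - {"x": 3.3,"y": 10,"z": 0,"ax": 0,"ay": 0,"az": 0.245}
    - {"x": 3.5,"y": 11.7,"z": 0,"ax": 0,"ay": 0,"az": 0.28}
    - {"x": 3.7,"y": 13.3,"z": 0,"ax": 0,"ay": 0,"az": 0.315}
    - {"x": 3.8,"y": 15,"z": 0,"ax": 0,"ay": 0,"az": 0.35}
    - {"x": 3.9,"y": 16.5,"z": 0,"ax": 0,"ay": 0,"az": 0.385}
    - {"x": 3.9,"y": 16.5,"z": 0,"ax": 0,"ay": 0,"az": 0.385}

```text
time: 5.95
eef_pos: [613.9, -69.7, 70.8]
tcp_rot: [2.849, -1.325, 0.0]
ft_force: [0.6, -0.2, -0.0]
gripper_width: 0.1
```

```bash
python3 step.py s6 -49.8 -76
```

```text
5.95 [613.93472302 -69.65202733  70.81823224] -49.87748475349886 [ 0.63831067 -0.19791455 -0.01304951] 0.698376081188542
-49.8 [0.1, 0.1, -0.2] -0.001
-51.8 [0.7, 1.5, -0.2] 0.034
-53.8 [1.3, 3.0, -0.2] 0.068
-55.8 [1.8, 4.5, -0.2] 0.103
-57.8 [2.2, 6.1, -0.2] 0.138
-59.8 [2.6, 7.6, -0.2] 0.173
-61.8 [2.9, 9.2, -0.2] 0.208
-63.8 [3.2, 10.7, -0.2] 0.243
-65.8 [3.4, 12.3, -0.2] 0.278
-67.8 [3.6, 13.9, -0.2] 0.313
-69.8 [3.7, 15.5, -0.2] 0.348
-71.8 [3.8, 17.1, -0.2] 0.383
-73.8 [3.8, 18.7, -0.2] 0.418
-75.8 [3.8, 20.3, -0.2] 0.452
```

View pics/s6.png

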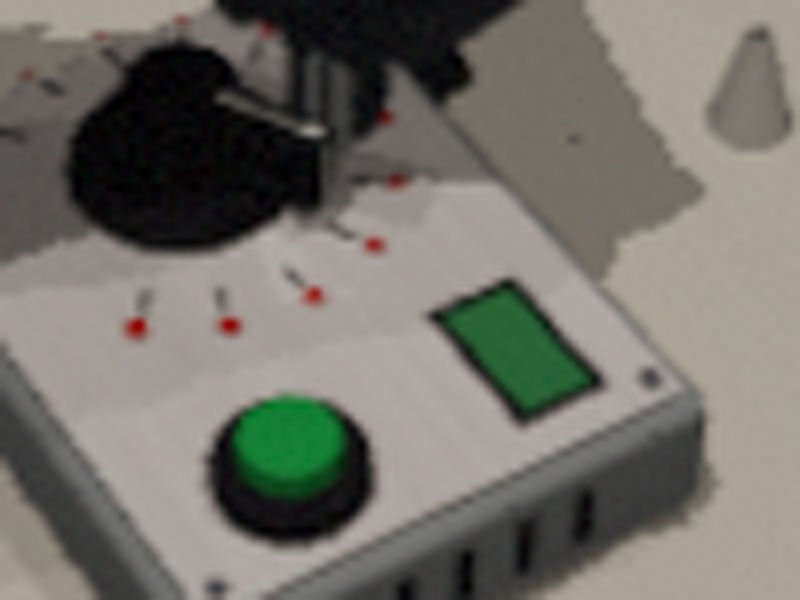

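The corner is at about (318,145) and (315,212), which matches stop 8, so two clicks are done. Now click 3.

>>> carry_out:
  deltas:
    - {"x": 0.7,"y": 1.5,"z": 0,"ax": 0,"ay": 0,"az": 0.035}
    - {"x": 1.5,"y": 4,"z": 0,"ax": 0,"ay": 0,"az": 0.09}
    - {"x": 2.2,"y": 6,"z": 0,"ax": 0,"ay": 0,"az": 0.14}
    - {"x": 2.6,"y": 7.6,"z": 0,"ax": 0,"ay": 0,"az": 0.175}
    - {"x": 2.9,"y": 9.2,"z": 0,"ax": 0,"ay": 0,"az": 0.21}
    - {"x": 3.2,"y": 10.7,"z": 0,"ax": 0,"ay": 0,"az": 0.245}
    - {"x": 3.4,"y": 12.3,"z": 0,"ax": 0,"ay": 0,"az": 0.28}
    - {"x": 3.6,"y": 14,"z": 0,"ax": 0,"ay": 0,"az": 0.315}
    - {"x": 3.7,"y": 15.5,"z": 0,"ax": 0,"ay": 0,"az": 0.35}
    - {"x": 3.8,"y": 17.1,"z": 0,"ax": 0,"ay": 0,"az": 0.385}
    - {"x": 3.8,"y": 18.7,"z": 0,"ax": 0,"ay": 0,"az": 0.42}
    - {"x": 3.8,"y": 18.7,"z": 0,"ax": 0,"ay": 0,"az": 0.42}

```text
time: 7.0
eef_pos: [602.0, -84.5, 70.8]
tcp_rot: [2.51, -1.889, -0.0]
ft_force: [-0.5, -0.1, 0.5]
gripper_width: -0.4
```

```bash
python3 step.py s7 -73.8 -102
```

```text
7.0 [602.04767112 -84.51956058  70.81221134] -73.93081166219758 [-0.45851333 -0.05731648  0.45709437] 1.0906422371307292
-73.8 [0.1, -0.0, -0.2] -0.002
-75.8 [0.7, 1.4, -0.2] 0.033
-77.8 [1.3, 2.9, -0.2] 0.068
-79.8 [1.8, 4.5, -0.2] 0.102
-81.8 [2.2, 6.0, -0.2] 0.137
-83.8 [2.6, 7.5, -0.2] 0.172
-85.8 [2.9, 9.1, -0.2] 0.207
-87.8 [3.2, 10.7, -0.2] 0.242
-89.8 [3.5, 12.2, -0.2] 0.277
-91.8 [3.6, 13.8, -0.2] 0.312
-93.8 [3.8, 15.4, -0.2] 0.347
-95.8 [3.8, 17.0, -0.2] 0.382
-97.8 [3.8, 18.6, -0.2] 0.417
-99.8 [3.8, 20.2, -0.2] 0.452
-101.8 [3.7, 21.8, -0.2] 0.486
```

View pics/s7.png

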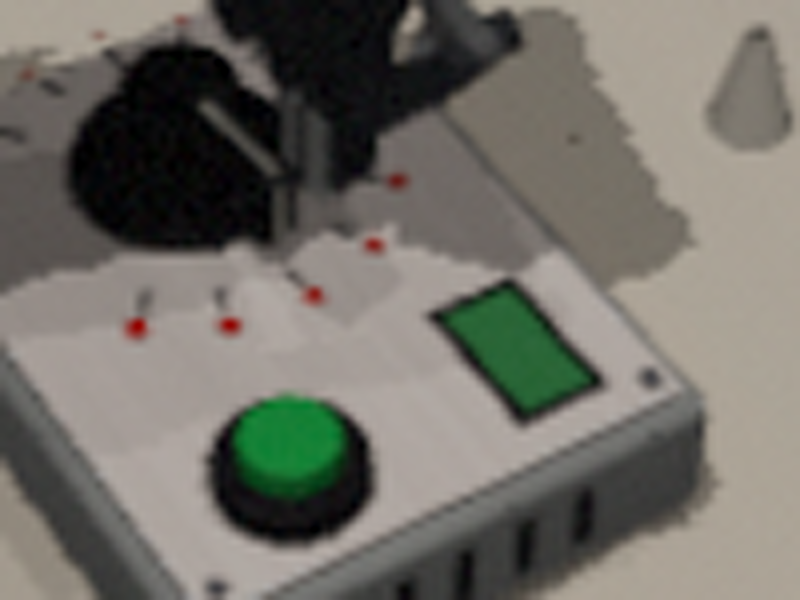

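The pointer tip is at (285,175) and stop 9 predicts (282,174), so three clicks are done. For the fourth, I'll stop just past halfway.

>>> carry_out:
  deltas:
    - {"x": 0.7,"y": 1.5,"z": 0,"ax": 0,"ay": 0,"az": 0.035}
    - {"x": 1.5,"y": 4,"z": 0,"ax": 0,"ay": 0,"az": 0.09}
    - {"x": 2.2,"y": 6,"z": 0,"ax": 0,"ay": 0,"az": 0.137}
    - {"x": 2.6,"y": 7.5,"z": 0,"ax": 0,"ay": 0,"az": 0.172}
    - {"x": 2.9,"y": 9.1,"z": 0,"ax": 0,"ay": 0,"az": 0.207}
    - {"x": 3.2,"y": 10.7,"z": 0,"ax": 0,"ay": 0,"az": 0.242}
    - {"x": 3.5,"y": 12.2,"z": 0,"ax": 0,"ay": 0,"az": 0.277}
    - {"x": 3.6,"y": 13.8,"z": 0,"ax": 0,"ay": 0,"az": 0.312}
    - {"x": 3.8,"y": 15.4,"z": 0,"ax": 0,"ay": 0,"az": 0.347}
    - {"x": 3.8,"y": 17,"z": 0,"ax": 0,"ay": 0,"az": 0.382}
    - {"x": 3.8,"y": 18.6,"z": 0,"ax": 0,"ay": 0,"az": 0.417}
    - {"x": 3.8,"y": 18.6,"z": 0,"ax": 0,"ay": 0,"az": 0.417}

```text
time: 8.05
eef_pos: [585.2, -93.2, 70.8]
tcp_rot: [2.065, -2.368, -0.0]
ft_force: [0.5, -0.6, 0.1]
gripper_width: -0.1
```

```bash
python3 step.py s8 -97.8 -100
```

```text
8.05 [585.24459884 -93.24385763  70.79879085] -97.81050033342176 [ 0.50174532 -0.64441673  0.11630669] 1.4873257038721268
-97.8 [0.1, -0.0, -0.2] -0.0
-99.8 [0.7, 1.5, -0.2] 0.035
```

View pics/s8.png

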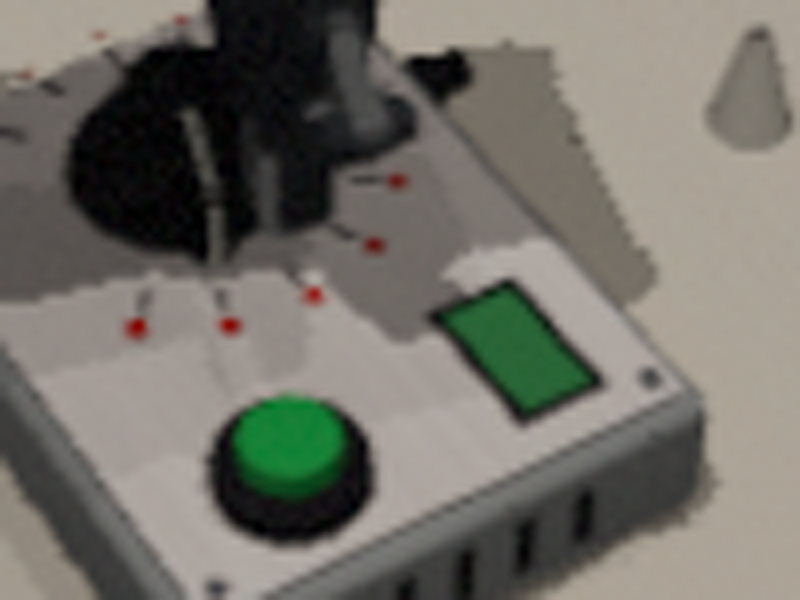

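The tip is at (213,190) and stop 10 predicts (217,197), so all four clicks are done. I'll back off, lift away and go to the look pose.

>>> carry_out:
  deltas:
    - {"x": 0,"y": -4,"z": 0,"ax": 0,"ay": 0,"az": 0}
    - {"x": 0,"y": -10,"z": 0,"ax": 0,"ay": 0,"az": 0}
    - {"x": 0,"y": -12,"z": -10,"ax": 0,"ay": 0,"az": 0}
    - {"x": 0,"y": -12,"z": -35,"ax": 0,"ay": 0,"az": 0}
    - {"x": 0,"y": -12,"z": -70,"ax": 0,"ay": 0,"az": 0}
    - {"x": 0,"y": -12,"z": -105,"ax": 0,"ay": 0,"az": 0}
    - {"x": 0,"y": -12,"z": -140,"ax": 0,"ay": 0,"az": 0}
    - {"x": 0,"y": -12,"z": -170,"ax": 0,"ay": 0,"az": 0}
    - {"x": 0,"y": -12,"z": -180,"ax": 0,"ay": 0,"az": 0}
    - {"x": 0,"y": -12,"z": -180,"ax": 0,"ay": 0,"az": 0}

```text
time: 8.93
eef_pos: [598.1, -95.1, 254.5]
tcp_rot: [-2.062, 2.365, -0.007]
ft_force: [-0.6, 0.1, 0.1]
gripper_width: 0.0
```

Run:
```python
from plan import *
o=status.get_obs();print(o['eef_pos'],yawof(o)); print(delta(o['eef_pos'],yawof(o),np.array([560,-120,250]),5))
```

```text
[598.14789776 -95.1229818  254.52083714] -97.8246250806957
(array([29.8, 34.4,  4.5]), np.float64(-1.795))
```

>>> carry_out:
  deltas:
    - {"x": 3,"y": 3,"z": 0,"ax": 0,"ay": 0,"az": -0.11}
    - {"x": 6,"y": 6,"z": 0,"ax": 0,"ay": 0,"az": -0.22}
    - {"x": 9,"y": 9,"z": 0,"ax": 0,"ay": 0,"az": -0.33}
    - {"x": 12,"y": 12,"z": 0,"ax": 0,"ay": 0,"az": -0.44}
    - {"x": 15,"y": 15,"z": 0,"ax": 0,"ay": 0,"az": -0.55}
    - {"x": 18,"y": 18,"z": 0,"ax": 0,"ay": 0,"az": -0.66}
    - {"x": 21,"y": 21,"z": 0,"ax": 0,"ay": 0,"az": -0.77}
    - {"x": 24,"y": 24,"z": 0,"ax": 0,"ay": 0,"az": -0.88}
    - {"x": 27,"y": 27,"z": 0,"ax": 0,"ay": 0,"az": -0.99}
    - {"x": 30,"y": 30,"z": 0,"ax": 0,"ay": 0,"az": -1.1}
    - {"x": 30,"y": 34,"z": 0,"ax": 0,"ay": 0,"az": -1.21}
    - {"x": 30,"y": 34,"z": 0,"ax": 0,"ay": 0,"az": -1.32}

```text
time: 9.93
eef_pos: [558.7, -120.0, 249.2]
tcp_rot: [-3.084, 0.597, 0.004]
ft_force: [-0.7, 0.7, 1.5]
gripper_width: -0.2
```

>>> carry_out:
  deltas:
    - {"x": 0,"y": 0,"z": 0,"ax": 0,"ay": 0,"az": -0.11}
    - {"x": 0,"y": 0,"z": 0,"ax": 0,"ay": 0,"az": -0.22}
    - {"x": 0,"y": 0,"z": 0,"ax": 0,"ay": 0,"az": -0.33}
    - {"x": 0,"y": 0,"z": 0,"ax": 0,"ay": 0,"az": -0.44}
    - {"x": 0,"y": 0,"z": 0,"ax": 0,"ay": 0,"az": -0.475}
    - {"x": 0,"y": 0,"z": 0,"ax": 0,"ay": 0,"az": -0.475}
    - {"x": 0,"y": 0,"z": 0,"ax": 0,"ay": 0,"az": -0.475}
    - {"x": 0,"y": 0,"z": 0,"ax": 0,"ay": 0,"az": -0.475}

```text
time: 10.6
eef_pos: [559.3, -120.0, 250.1]
tcp_rot: [-3.138, -0.134, 0.002]
ft_force: [1.2, 0.0, -0.2]
gripper_width: 0.0
```

```bash
python3 shot.py w9; sed -i 's/load("w2")/load(sys.argv[1])/' ang.py; python3 ang.py w9 | grep -v line
python3 - <<'E'
from plan import *
o=status.get_obs();print(yawof(o));print(delta(o['eef_pos'],yawof(o),np.array([542.5,-170.2,90]),5))
E
```

```text
10.6 [ 559.26778387 -119.99978441  250.05255715] [-3.13838703e+00 -1.34248308e-01  1.73997775e-03] [-0.001 -0.006 -0.003 -0.004  0.001 -0.004] [-0.28  0.34  1.43 -0.    1.38 -0.36] [ 1.2   0.03 -0.19]
centre [573.00461391 -49.15943006] r 64.87746818654242
[ 134.5   62.1   38.1   14.2   -9.8  -33.9  -57.8  -81.7 -105.7 -129.5]
 [608.75667778 -80.75207787]] -6.751654648011782 [np.float64(-88.21298890001715), np.float64(-41.46572630340413)]
top 1434 93.64406303894852
ptr dir -107.17538068332352 49.24729490740351
green [235.93473193 210.93939394] 78.72547482767015 [[ 542.63865483 -169.76529564   78.72547483]]
panel z 56.67970246541654 table z 0.5970648002898429
4.913135998252295
(array([-21. ,  48.6, 160.2]), np.float64(-0.002))
```

View pics/w9.png

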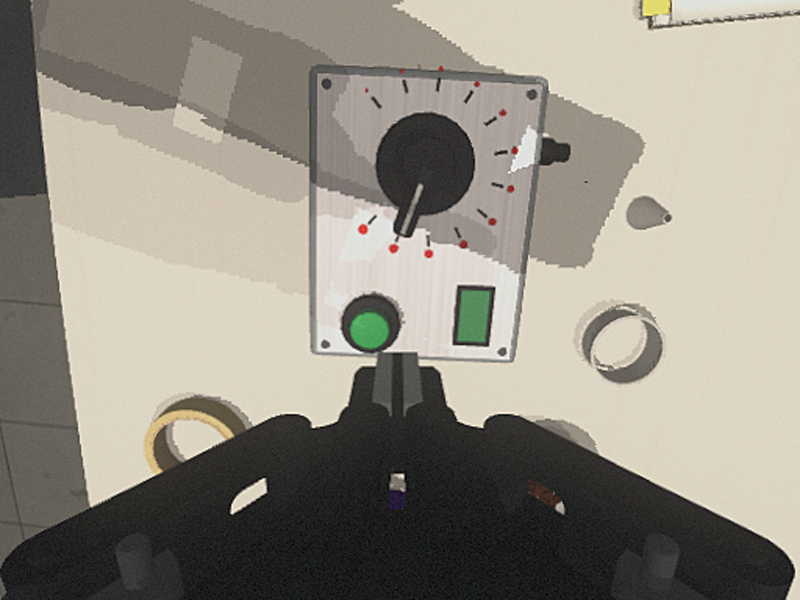

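The dial sits at stop 10: pointer measured at -107°, tick at -105.7°. The green button top is at (542.6,-169.8), about 78 mm high. Moving above it.

>>> carry_out:
  deltas:
    - {"x": -10,"y": 24,"z": 0,"ax": 0,"ay": 0,"az": 0}
    - {"x": -21,"y": 48.5,"z": 0,"ax": 0,"ay": 0,"az": 0}
    - {"x": -21,"y": 48.5,"z": 30,"ax": 0,"ay": 0,"az": 0}
    - {"x": -21,"y": 48.5,"z": 60,"ax": 0,"ay": 0,"az": 0}
    - {"x": -21,"y": 48.5,"z": 90,"ax": 0,"ay": 0,"az": 0}
    - {"x": -21,"y": 48.5,"z": 120,"ax": 0,"ay": 0,"az": 0}
    - {"x": -21,"y": 48.5,"z": 145,"ax": 0,"ay": 0,"az": 0}
    - {"x": -21,"y": 48.5,"z": 155,"ax": 0,"ay": 0,"az": 0}
    - {"x": -21,"y": 48.5,"z": 160,"ax": 0,"ay": 0,"az": 0}
    - {"x": -21,"y": 48.5,"z": 160,"ax": 0,"ay": 0,"az": 0}
    - {"x": -21,"y": 48.5,"z": 160,"ax": 0,"ay": 0,"az": 0}

```text
time: 11.57
eef_pos: [543.3, -170.4, 92.1]
tcp_rot: [3.138, 0.136, 0.003]
ft_force: [0.6, 0.6, 0.5]
gripper_width: -0.3
```

>>> carry_out:
  deltas:
    - {"x": 0,"y": 0,"z": 3,"ax": 0,"ay": 0,"az": 0}
    - {"x": 0,"y": 0,"z": 6,"ax": 0,"ay": 0,"az": 0}
    - {"x": 0,"y": 0,"z": 9,"ax": 0,"ay": 0,"az": 0}
    - {"x": 0,"y": 0,"z": 12,"ax": 0,"ay": 0,"az": 0}
    - {"x": 0,"y": 0,"z": 14,"ax": 0,"ay": 0,"az": 0}
    - {"x": 0,"y": 0,"z": 16,"ax": 0,"ay": 0,"az": 0}
    - {"x": 0,"y": 0,"z": 16,"ax": 0,"ay": 0,"az": 0}
    - {"x": 0,"y": 0,"z": 16,"ax": 0,"ay": 0,"az": 0}

```text
time: 12.23
eef_pos: [542.8, -170.2, 74.9]
tcp_rot: [3.139, 0.137, 0.0]
ft_force: [-0.8, 1.2, 2.4]
gripper_width: 0.4
```

```bash
python3 step.py s10 0 1
```

```text
12.2333 [ 542.75876195 -170.1752938    74.91753373] 4.987745652106044 [-0.84964309  1.16088071  2.44405114] -0.4552580806795741
```

View pics/s10.png

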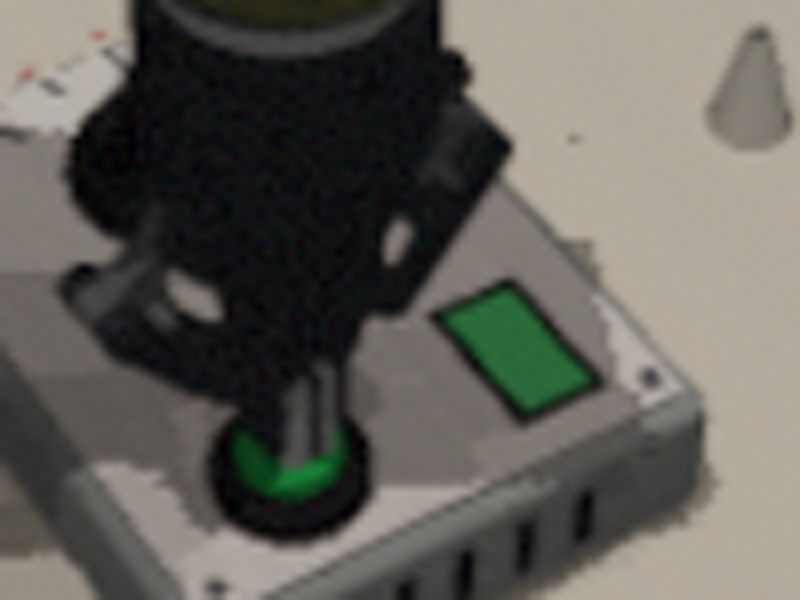

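The fingertip is centred on the button and it's partly down at 2.4 N. I'll go on down to the stop.

>>> carry_out:
  deltas:
    - {"x": 0,"y": 0,"z": 1,"ax": 0,"ay": 0,"az": 0}
    - {"x": 0,"y": 0,"z": 2,"ax": 0,"ay": 0,"az": 0}
    - {"x": 0,"y": 0,"z": 3,"ax": 0,"ay": 0,"az": 0}
    - {"x": 0,"y": 0,"z": 3,"ax": 0,"ay": 0,"az": 0}
    - {"x": 0,"y": 0,"z": 3,"ax": 0,"ay": 0,"az": 0}

```text
time: 12.7
eef_pos: [542.8, -170.2, 72.0]
tcp_rot: [3.138, 0.137, 0.0]
ft_force: [-1.8, 1.3, 6.4]
gripper_width: 0.3
```

>>> carry_out:
  deltas:
    - {"x": 0,"y": 0,"z": 0.5,"ax": 0,"ay": 0,"az": 0}
    - {"x": 0,"y": 0,"z": 1,"ax": 0,"ay": 0,"az": 0}
    - {"x": 0,"y": 0,"z": 1,"ax": 0,"ay": 0,"az": 0}
    - {"x": 0,"y": 0,"z": 1,"ax": 0,"ay": 0,"az": 0}

```text
time: 13.03
eef_pos: [542.9, -170.2, 71.9]
tcp_rot: [3.138, 0.137, 0.001]
ft_force: [-6.5, 2.9, 16.0]
gripper_width: -0.2
```

The force jumped to 16 N with no further travel, so the button is fully down. Now I'll release it and go up.

>>> carry_out:
  deltas:
    - {"x": 0,"y": 0,"z": -3,"ax": 0,"ay": 0,"az": 0}
    - {"x": 0,"y": 0,"z": -8,"ax": 0,"ay": 0,"az": 0}
    - {"x": 0,"y": 0,"z": -16,"ax": 0,"ay": 0,"az": 0}
    - {"x": 0,"y": 0,"z": -40,"ax": 0,"ay": 0,"az": 0}
    - {"x": 0,"y": -10,"z": -75,"ax": 0,"ay": 0,"az": 0}
    - {"x": 5,"y": -20,"z": -110,"ax": 0,"ay": 0,"az": 0}
    - {"x": 10,"y": -35,"z": -145,"ax": 0,"ay": 0,"az": 0}
    - {"x": 15,"y": -50,"z": -175,"ax": 0,"ay": 0,"az": 0}
    - {"x": 17,"y": -50,"z": -178,"ax": 0,"ay": 0,"az": 0}
    - {"x": 17,"y": -50,"z": -178,"ax": 0,"ay": 0,"az": 0}
    - {"x": 17,"y": -50,"z": -178,"ax": 0,"ay": 0,"az": 0}

```text
time: 13.95
eef_pos: [554.9, -118.9, 247.9]
tcp_rot: [-3.138, -0.137, 0.002]
ft_force: [-0.3, 0.0, -0.3]
gripper_width: -0.1
```

```bash
python3 shot.py w11; python3 ang.py w11 | grep -v line
python3 - <<'E'
from h import *
a=np.load("scene0.npz");p,d=imaging.get_image("scene")
cv2.imwrite("pics/s11.png",cv2.resize(p[:,:,::-1],(800,600),interpolation=cv2.INTER_CUBIC))
E
```

```text
13.95 [ 554.93848189 -118.92852246  247.92984986] [-3.13835077e+00 -1.36955148e-01  1.84507141e-03] [-0.011  0.019  0.019  0.    -0.003 -0.001] [-0.28  0.33  1.45 -0.    1.37 -0.36] [-0.32  0.04 -0.3 ]
centre [573.05327998 -49.15959798] r 64.6865146688858
[ 134.4   62.4   38.4   13.9   -9.6  -33.9  -57.6  -81.6 -105.8 -129.8]
 [603.95589059 -79.40077877]] -6.652736917877397 [np.float64(-98.15072984635295), np.float64(-44.38022065527743)]
top 1452 93.65280138832108
ptr dir -107.35738598979898 49.433259219966196
green [239.46896552 212.71264368] 78.61657878209115 [[ 542.64818166 -169.78768383   78.61657878]]
panel z 56.64656159223037 table z 0.5766623072746313
```

View pics/w11.png

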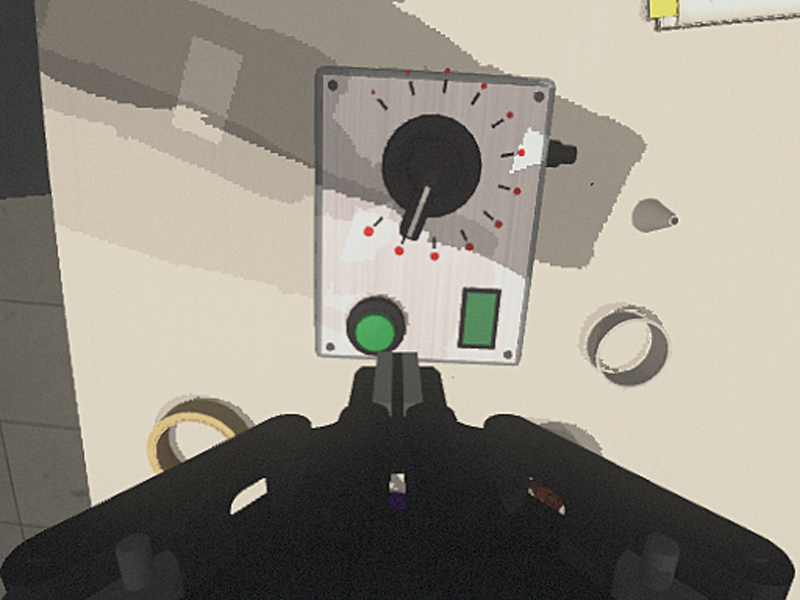

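View pics/s11.png

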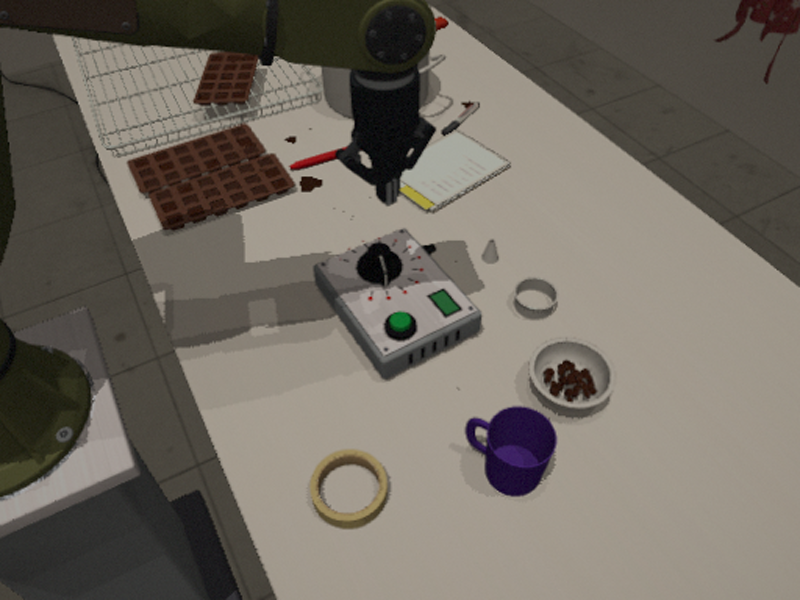

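The pointer is at the 11th dot (399,250), index 10. The button is back up at 78.6 mm, the loose things are where they were, and the robot is touching nothing. I'll hand it in.

```bash
python3 -c "
from station import order
print(order.hand_in())"
```

```text
the job is handed in; nothing more can be done
None
```

I turned the dial four clicks clockwise, pressed the green button fully down and released it, and handed the job in at about 14 s.

- **Dial:** I pushed the pointer with the closed fingertips from index 6 to index 10 (0–11 scale). A camera check after every click showed it at 7, 8, 9, then 10, and each push ended only just past halfway so it could not overshoot. After the button press, the pointer measured -107.4° against the tick at -105.8°, so it stayed at its new click.
- **Button:** The force jumped from 6.4 N to 16 N with no further travel, so it was fully down. After release, its top measured 78.6 mm, about the same as before the press (78.5–78.7 mm).
- **Surroundings:** In the last scene picture the mug, tape, cutter, nozzle and bowl stand where they did at the start. The arm was about 170 mm above the button, with essentially no force on the tool.

None of the checks failed. The 1.5° gap between pointer and tick is within the camera calibration error.

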